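# Hang the lipped tool bin on the louvre rail

### The job

Hang the loose lipped bin, with the wooden rib in it, on the louvre rail of the stand, in the gap between the two bins already there. Bring it in level under the lamp with its lip above the rail, lower it gently until the lip is over the rail and the rail has taken its weight, and only then let go. Leave the lipless bin, the mug and the jar where they are.

Things in the scene. Friction and masses are not known exactly. Their poses are not given: they have to be found in the camera images.
- bin_mid (a point): Loose grey plastic bin with a lip, 110 mm long (x), 56 wide (y), 60 high, walls 4 mm; this point is its centre, 30 mm above its underside. Stands with its back (+x) away from the robot. The front wall and front 25 mm of the side walls are only 38 mm high. Grasp it across its 56 mm width. Mass 0.11 to 0.22 kg.
- bin_lip (a point): Middle of the slot under the bin's lip, at the rim (61 mm behind bin_mid in x, 30 mm higher). Along the whole back wall a 4 mm web runs back at rim height (its underside is at this point), then a 4 mm flange turns down to 18 mm below it. The slot between wall and flange is 12 mm wide (x) and 18 mm deep, open below: the rail goes in there.
- rib_mid (a point): Flat wooden potter's rib 75 x 34 x 10 mm, 30 g, lying loose inside the lipped bin; the point is its centre.
- panel: Fixed steel stand; origin on the table below the rail's middle, x away from the robot, y along the rail. Two uprights (y = +-175 mm) carry the louvre rail: a strip on edge, 5 mm thick (x = -2.5 to 2.5 mm), 60 high, 370 long, open behind. It is clamped firmly with its top edge anywhere 145 to 205 mm above the table; that height is not reported: feel for it or look.
- gap (a point): Fixed point on the stand, on the table, below where the centre of a hung bin belongs: 61 mm in front (-x) of the rail's middle; axes as the stand. A hung bin's centre is 30 mm below the rail's top edge, and the bin may sag a few degrees. Two like bins hang fixed on the rail at y = +-125 mm, leaving a gap of 194 mm. Press on the rail or on them with the held bin with less than 25 N.
- lamp (a point): Centre of the underside of the lamp batten fixed on the stand over the hung bins, 360 mm above the table; axes as the stand. 40 mm deep (x), 380 mm long (y), 27 mm high; its mid-line is 65 mm in front of the rail. A hand pointing straight down does not fit under it: lean the hand about 30 degrees back towards the robot.
- tray: Loose lipless grey bin of the same shape and size (no lip), not to be used; origin at the centre of its underside. It and the lipped bin stand on either side of the table, either way round.
- mug: Blue ceramic mug, 76 mm across, 85 mm high; origin at the centre of its underside.
- jar: Closed brown glaze jar, 68 mm across, 85 mm high; origin at the centre of its underside.
There are look-alikes about, which are no part of the job. Leave any turquoise look-alike of the part that bears bin_mid alone. Of the things shaped like the part that bears rib_mid, the wooden one is meant.

How it is judged (in metres and radians):
On the way:
1. the rail has taken the bin's weight, lip over the rail, while the fingers still hold the bin (contact force between bin and panel above 0.8 N and contact force between the fingers and bin above 1 N and x of bin_mid in the frame of panel between -0.072 and -0.05 m and z of bin_mid in the frame of panel above 0.095 m), for 0.2 s.
At the end, for the whole second after the job is handed in: The lipped bin hangs by its lip on the rail between the two other bins (centre 50 to 72 mm in front of the rail, within 65 mm of the rail's middle, 95 to 195 mm above the table), upright and square to the rail within 0.2 rad, at rest and released, with the wooden rib still lying in it (x of bin_mid in the frame of panel between -0.072 and -0.05 m and y of bin_mid in the frame of panel between -0.065 and 0.065 m and z of bin_mid in the frame of panel between 0.095 and 0.195 m and angle between bin_mid's own z axis and vertical below 0.2 rad and angle between the x axis of bin_mid and the x axis of panel, either way round below 0.2 rad and distance between rib_mid and bin_mid below 0.06 m and z of rib_mid in the frame of bin_mid below 0.01 m and linear speed of bin below 0.02 m/s); the robot touches nothing.
It fails at once if the bin, while held, is pressed against the stand, rail or hanging bins with more than 30 N (contact force between bin and panel above 30 N and contact force between the fingers and bin above 5 N).
It fails at once if the lipless bin is moved more than 40 mm (distance of tray from where it was at the start of the episode above 0.04 m).
It fails at once if the mug is moved more than 40 mm (distance of mug from where it was at the start of the episode above 0.04 m).
It fails at once if the jar is moved more than 40 mm (distance of jar from where it was at the start of the episode above 0.04 m).
It also fails if it takes over 45 s, if anything falls off the work surface, if the arm or the gripper's body presses on something with over 40 N, if the wrist force passes 120 N, or if a joint passes its speed limit or range.

### The arm

A 6-joint arm with a two-finger parallel gripper is mounted at the origin on the work surface. World frame = base frame: x ahead of the robot, y to its left, z up, the work surface at z = 0. Lengths are in mm, angles in degrees, forces in N, time in s.
With the tool pointing down it reaches from about 300 to 850 mm from the base axis. Payload 4.2 kg.
Tool frame: the origin (TCP) lies on the centre line of the jaws, within the pads' length; the fingertips stand 14 mm ahead of it and the grasp point (between the pads) lies 5 mm behind it (env.finger_overhang is the z of the fingertips in the tool frame, in mm); z points along the fingers, y is the line along which they close (so a half turn about z gives the same grasp; the last joint's range is limited). The gripper opens to 91 mm and grips with 3 to 60 N. Pads are 32 mm wide; open, the fingers measure 118 mm over their backs; the gripper's body (76 mm by 178 mm) begins 60 mm behind the grasp point.
Start: joints at [-65.89, 18.312, 89.639, -0, 72.044, -1.146], TCP at [245.336, -520.05, 227.976] pointing down, gripper open.
Joint ranges: [-177.97, 177.97], [-48.28, 115.42], [12.27, 149.76], [-77.06, 257.06], [2.81, 150.46], [-146.56, 146.56]. Speed limits (degrees/s): [147.25, 147.25, 180, 180, 180, 180].

### API

Orientations are given as [roll, pitch, yaw] about the fixed x, y, z axes, in that order (R = Rz(yaw) Ry(pitch) Rx(roll)).
In Python, from workcell import sensors, viewer, env gives the robot as it stands. The module is installed in compiled form; this text tells all that it offers.
- The arm moves only by the tool step_arm, never from a script. Its argument "plan" is one flat list of numbers, 6 for each row, row after row: the shift along the tool's x, y, z in cm, then the turn, a rotation vector about the tool's x, y, z in rad. In form: [x, y, z, wx, wy, wz, x, y, z, wx, wy, wz, ...]. A call has 1 to 5 rows; each row shifts and turns the commanded pose from where the row before left it, along the tool's axes as they then stand; what a row does not reach is not made up. A row lasts 1/12 s, in which the tool goes at most 41.7 mm and 7.16 degrees, less where a joint would pass 70% of its speed; a pose out of reach is approached as far as the arm can. A call is refused whole if a number of a shift passes 4.17 or a number of a turn 0.125, either way. A call with a gripper value outside its range is refused whole. "hand" is the finger opening in cm, from 0 to 9.12, set as the call begins (left out, the last holds). The fingers move at their own pace and stop on an object; "newtons" is the grip in N (left out, the last holds). Time passes only in rows, so rows that do not move let the fingers close. It gives the time, the measured TCP pose, the force, the opening and the grip force at its end, in the units of the state.
- sensors.state(): the state, without advancing time (a new reading comes with each control period).
- viewer.grab_frame(name): name is "side" or "top"; returns a dict with "img" (420x560x3 uint8, red, green, blue), "fx", "fy", "cx", "cy" (pixels), "k1" (the pictures are not rectified: a ray, as slopes to the right and down, at radius r is drawn at 1 + k1 r^2 times it, then the intrinsics apply), "position" and "attitude" of the camera in the world. Camera axes: x right, y down, z forward; pixel columns grow to the right and rows downward; lengths in mm; the calibration is good to about 2 mm. A picture is of the moment at which its call begins. There is no depth.
- env.job_done(): hands the job in; it is judged then, once.
Trained networks look in a picture, given as the dict that the camera call returned (one of the last four; its "shot" number tells which), for a name from the list of things; names that differ only in an ending like _2 or _b are one class to them, and where a whole thing is asked for, a point or a joint stands for the part that bears it (a point fixed in the world has none). Each returns a list of dicts, best first, with "score" (0 to 1); they miss things now and then, are a little off and sometimes report something else, mostly with a low value. They report only what shows in the picture. A call takes as long as a camera call. They do not tell look-alikes from the thing itself.
- viewer.boxes_of(name, picture): "location" ([column, row] in pixels, amid what is visible of it).
- viewer.pinpoint(name, picture): "location" ([column, row] in pixels: a listed point, or the origin of a listed thing).
The state is a dict: "time_s": time; "qpos": joint angles; "qvel": joint speeds; "effort": joint torques, N m; "ee_pos": TCP position; "ee_rot": TCP orientation; "force": force on the tool from outside, world axes, zero at the start; "torque": the same for the moment, N m; "gripper_width": finger opening in mm; "gripper_force": force on a finger pad.
Only numpy, scipy, OpenCV 4.12 (cv2) and the standard library are available. Lean on these libraries where they do the work, as an engineer would, in place of code of your own. Each camera call takes 0.05 s, during which the arm holds its last target. There are 200 camera calls.

## Working session

There is one attempt and no reset: what is moved stays moved. The work goes in short steps, Python scripts to look and compute and a tool call to move; the robot and the scene stay as the last step left them, time stands still between calls to the robot, and variables do not carry over. Pictures are saved under pics/ and viewed, at most 10 in all, crops included, and the job is handed in when it is done.

Besides the shell and the picture viewer there is one more tool, called after ">>>" in YAML: its name, and indented under it one key for each argument. step_arm: Moves the arm, as the interface text tells. Its arguments: {"type":"object","properties":{"plan":{"type":"array","items":{"type":"number"}},"hand":{"type":"number"},"newtons":{"type":"number"}},"required":["plan"]}

```bash
mkdir -p pics; cat > h.py <<'E'
import numpy as np, cv2
from scipy.spatial.transform import Rotation as R
from workcell import sensors, viewer, env
def Rc(p):
    a=np.array(p["attitude"],float)
    if a.shape==(3,3): return a
    return R.from_euler('xyz',a,degrees=True).as_matrix() if a.size==3 else R.from_quat(a).as_matrix()
def ray(p,uv):
    d=np.array([(uv[0]-p["cx"])/p["fx"],(uv[1]-p["cy"])/p["fy"]]); s=d.copy()
    for _ in range(30): s=d/(1+p["k1"]*(s@s))
    return np.array(p["position"],float),Rc(p)@np.array([s[0],s[1],1.])
def atz(p,uv,z):
    o,d=ray(p,uv); return o+d*(z-o[2])/d[2]
def proj(p,X):
    c=Rc(p).T@(np.array(X,float)-np.array(p["position"])); s=c[:2]/c[2]; s=s*(1+p["k1"]*(s@s))
    return np.array([s[0]*p["fx"]+p["cx"],s[1]*p["fy"]+p["cy"]])
def tri(p1,u1,p2,u2):
    o1,d1=ray(p1,u1);o2,d2=ray(p2,u2)
    t=np.linalg.lstsq(np.c_[d1,-d2],o2-o1,rcond=None)[0]
    a,b=o1+d1*t[0],o2+d2*t[1]; return (a+b)/2,np.linalg.norm(a-b)
E
python3 - <<'E'
from h import *
np.set_printoptions(precision=1,suppress=True)
P={n:viewer.grab_frame(n) for n in("side","top")}
for n,p in P.items():
    cv2.imwrite(f"pics/{n}0.png",p["img"][...,::-1]); print(n,p["position"],p["attitude"],p["fx"],p["k1"],p["cx"],p["cy"])
for k in("bin_mid","bin_lip","rib_mid","panel","gap","lamp","tray","mug","jar"):
    for n,p in P.items():
        print(k,n,[(np.round(r["location"]).tolist(),round(r["score"],2)) for r in viewer.pinpoint(k,p)][:5])
print(sensors.state())
E
```

```text
side [ 302.1  698.7 1102.5] [-141.2    0.1 -165.3] 486.10373627523967 -0.05144946622531984 267.4424485514649 213.9373104279802
top [ 366.     4.3 1128.9] [-171.1    0.1  -90.3] 395.10524230198297 -0.0423842534212035 281.2489713472635 211.05507974252544
bin_mid side [([324.0, 335.0], 0.87), ([209.0, 148.0], 0.7), ([305.0, 200.0], 0.69)]
bin_mid top [([215.0, 296.0], 0.74), ([363.0, 250.0], 0.63)]
bin_lip side [([343.0, 351.0], 0.92), ([288.0, 185.0], 0.77)]
bin_lip top [([372.0, 228.0], 0.96)]
rib_mid side [([354.0, 215.0], 0.82), ([304.0, 201.0], 0.58)]
rib_mid top [([361.0, 304.0], 0.6), ([365.0, 250.0], 0.57)]
panel side []
panel top [([290.0, 165.0], 0.61)]
gap side [([253.0, 349.0], 0.18)]
gap top []
lamp side [([210.0, 149.0], 0.93)]
lamp top [([293.0, 143.0], 0.87)]
tray side [([254.0, 348.0], 0.66)]
tray top [([199.0, 240.0], 0.95)]
mug side [([270.0, 284.0], 0.75)]
mug top [([259.0, 237.0], 0.82)]
jar side [([292.0, 245.0], 0.88), ([305.0, 202.0], 0.72)]
jar top [([303.0, 248.0], 0.8)]
{'time_s': 1.0, 'qpos': array([-65.9,  18.3,  89.6,   0. ,  72. ,  -1.1]), 'qvel': array([-0. , -0. , -0.1, -0.1, -0.1, -0. ]), 'effort': array([  0. , -41.2, -23.2,   0.1,   0. ,   0. ]), 'ee_pos': array([ 245.3, -520. ,  228. ]), 'ee_rot': array([180. ,  -0. ,  25.3]), 'force': array([-0.3, -0.2,  0.5]), 'torque': array([ 0. , -0. ,  0.1]), 'gripper_force': 0.0, 'gripper_width': 91.28789754121004}
```

View pics/side0.png

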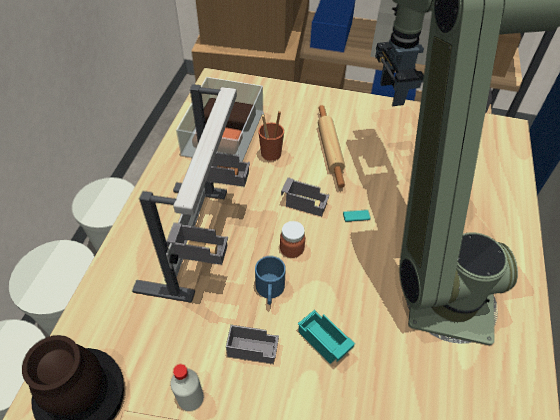

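View pics/top0.png

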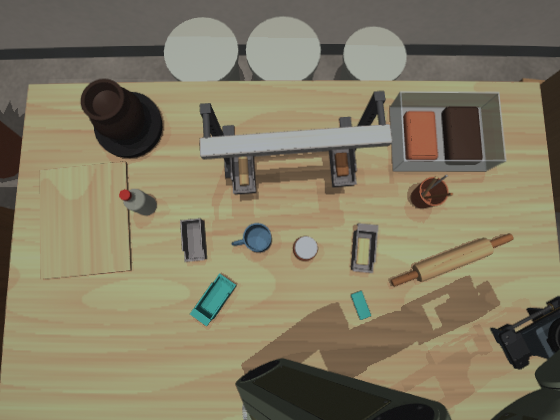

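Candidates for the bin are grey at top (363,250) / side (305,200), turquoise at top (215,298), and lipless grey at top (194,240). The first fits: it is grey, has a lip at the back, and the wooden rib is inside. The turquoise rib at top (361,304) is a look-alike. I'll confirm this in a crop.

```bash
python3 - <<'E'
from h import *
np.set_printoptions(precision=1,suppress=True)
S=viewer.grab_frame("side");T=viewer.grab_frame("top")
a=cv2.resize(T["img"][215:280,330:400],None,fx=5.5,fy=5.5,interpolation=cv2.INTER_CUBIC)
b=cv2.resize(S["img"][170:225,270:340],(385,302),interpolation=cv2.INTER_CUBIC)
h=max(a.shape[0],b.shape[0]);c=np.zeros((h,a.shape[1]+b.shape[1],3),np.uint8);c[:a.shape[0],:385]=a;c[:b.shape[0],385:]=b
cv2.imwrite("pics/crop1.png",c[...,::-1])
g=lambda k,p,u:min((r["location"] for r in viewer.pinpoint(k,p)),key=lambda l:np.hypot(*(np.array(l)-u)))
for k,us,ut in(("bin_mid",(305,200),(363,250)),("bin_lip",(288,185),(372,228)),("rib_mid",(304,201),(365,250)),("lamp",(210,149),(293,143)),("mug",(270,284),(259,237)),("jar",(292,245),(303,248))):
    x=g(k,S,us);y=g(k,T,ut);print(k,np.array(x),np.array(y),*tri(S,x,T,y))
c=cv2.resize(T["img"][95:205,195:400],(800,429),interpolation=cv2.INTER_CUBIC);cv2.imwrite("pics/rail.png",c[...,::-1])
E
```

```text
bin_mid [307.8 199. ] [361.5 251.1] [ 422.5 -216.    33.3] 1.8072950685728784
bin_lip [288.1 184.7] [368.6 225.2] [ 488.7 -232.8   59.3] 7.410816907891551
rib_mid [303.1 203.5] [364.  251.5] [ 430.3 -230.7   -7.6] 11.85574423703733
lamp [209.9 147.8] [296.1 148. ] [618.4 -24.8 362.2] 8.605010049792085
mug [265.5 284.1] [257.8 237.9] [467.9  73.3   6.3] 8.054547764366298
jar [288.7 245. ] [304.3 247.8] [437.9 -58.5  12.3] 6.273492918118793
```

View pics/crop1.png

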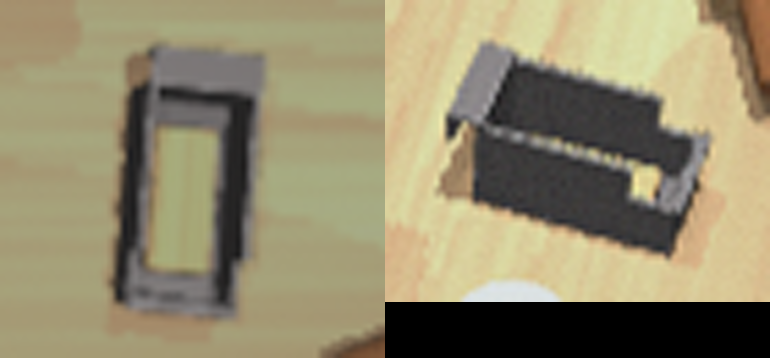

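View pics/rail.png

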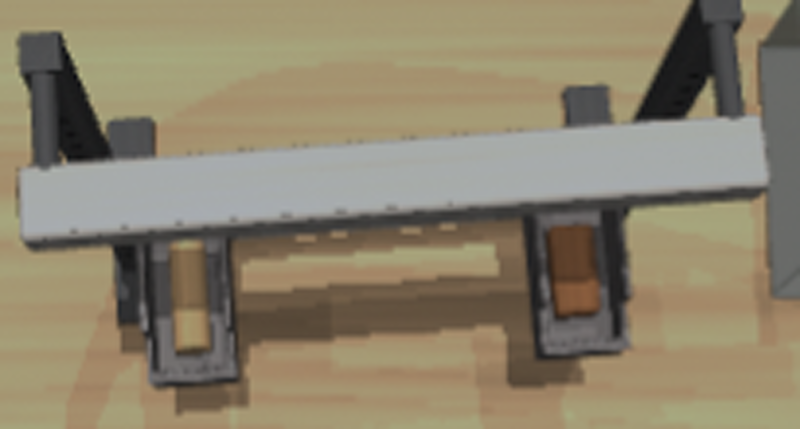

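The crops confirm it. The grey bin has a lip web at top (357–378, 223–231) and the wooden rib lies inside. In the rail crop, the lamp and the two hung bins with a free gap between them are visible. Next I'll fit poses by silhouette.

```bash
cat >> h.py <<'E'
def box(x0,x1,y0,y1,z0,z1): return np.array([[x,y,z] for x in(x0,x1) for y in(y0,y1) for z in(z0,z1)],float)
BIN=[box(-30,55,-28,28,-30,30),box(-55,-30,-28,28,-30,8),box(55,71,-28,28,30,34),box(67,71,-28,28,12,34)]
def sil(p,boxes,pos,yaw,k=4):
    m=np.zeros((420*k,560*k),np.uint8); Q=R.from_euler('z',yaw,degrees=True).as_matrix()
    for b in boxes:
        u=np.array([proj(p,Q@v+pos) for v in b])
        cv2.fillConvexPoly(m,cv2.convexHull(np.round((u+.5)*k).astype(np.int32)),1)
    return cv2.resize(m.astype(np.float32),(560,420),interpolation=cv2.INTER_AREA)
E
cat > fit.py <<'E'
from h import *
from scipy.optimize import minimize
np.set_printoptions(precision=1,suppress=True)
S=viewer.grab_frame("side");T=viewer.grab_frame("top")
def gm(p,c,r=32):
    i=p["img"].astype(int); lo=i.min(2);hi=i.max(2)
    m=((hi-lo)<0.22*hi+6).astype(np.uint8)
    w=np.zeros_like(m);cv2.circle(w,c,r,1,-1); m*=w
    f=np.zeros_like(m); n,l,s,_=cv2.connectedComponentsWithStats(m)
    j=1+np.argmax(s[1:,4]); cs,_=cv2.findContours((l==j).astype(np.uint8),cv2.RETR_EXTERNAL,cv2.CHAIN_APPROX_NONE)
    cv2.drawContours(f,cs,-1,1,-1); return f.astype(float)
ms,mt=gm(S,(305,198)),gm(T,(364,248))
def cost(v): return np.abs(sil(S,BIN,[v[0],v[1],30],v[2])-ms).sum()+np.abs(sil(T,BIN,[v[0],v[1],30],v[2])-mt).sum()
best=min((minimize(cost,[425,-220,y],method="Nelder-Mead",options=dict(initial_simplex=[[425,-220,y],[435,-220,y],[425,-210,y],[425,-220,y+6]])) for y in(-10,0,-20)),key=lambda r:r.fun)
print("bin",best.x,best.fun,ms.sum(),mt.sum())
# lamp top face
i=T["img"].astype(int);m=((i.min(2)>135)&(i.max(2)-i.min(2)<30)).astype(np.uint8);m[:115]=0;m[170:]=0;m[:,:190]=0;m[:,395:]=0
n,l,s,_=cv2.connectedComponentsWithStats(m);j=1+np.argmax(s[1:,4]);m=(l==j).astype(float)
L=[box(-20,20,-190,190,0,.1)]
cl=lambda v:np.abs(sil(T,L,[v[0],v[1],387],v[2])-m).sum()
b=min((minimize(cl,[615,-25,y],method="Nelder-Mead",options=dict(initial_simplex=[[615,-25,y],[625,-25,y],[615,-15,y],[615,-25,y+4]])) for y in(-5,0,5)),key=lambda r:r.fun)
print("lamp",b.x,b.fun,m.sum()); x,y,w=b.x
Q=R.from_euler('z',w,degrees=True).as_matrix()
pan=np.array([x,y,0])+Q@[65,0,0]; print("panel",pan,"gap",pan+Q@[-61,0,0])
def edges(img):return img
for n,p in(("s",S),("t",T)):
    o=cv2.resize(p["img"],None,fx=4,fy=4,interpolation=cv2.INTER_CUBIC).copy()
    def dr(bx,pos,yaw,col):
        q=R.from_euler('z',yaw,degrees=True).as_matrix()
        for v in bx:
            u=[tuple(np.round((proj(p,q@c+pos)+.5)*4).astype(int).tolist()) for c in v]
            for a in range(8):
                for k in(1,2,4):
                    if a<a^k: cv2.line(o,u[a],u[a^k],col,1)
    dr(BIN,np.array([best.x[0],best.x[1],30]),best.x[2],(255,0,0))
    dr([box(-20,20,-190,190,360,387)],np.array([x,y,0]),w,(255,0,0))
    for zr,col in((150,(255,0,0)),(175,(0,255,0)),(200,(255,0,255))):
        for yy in(-125,125): dr([box(-30,-29.9,-28,28,8,8.1),box(-55,-54.9,-28,28,8,8.1)],pan+Q@[-61,yy,zr-30],w,col)
        dr([box(-2.5,2.5,-185,185,zr,zr)],pan,w,col)
    c=o[80*4:300*4,135*4:345*4] if n=="s" else o[95*4:280*4,195*4:400*4]
    cv2.imwrite(f"pics/ov_{n}.png",cv2.resize(c,None,fx=.7 if n=="s" else .95,fy=.7 if n=="s" else .78)[...,::-1])
E
python3 fit.py
```

```text
bin [ 426.5 -223.3   -6.6] 523.375 1299.0 1438.0
lamp [624.  -23.5   4. ] 431.125 3381.0
panel [688.8 -19.    0. ] gap [628.  -23.2   0. ]
```

View pics/ov_s.png

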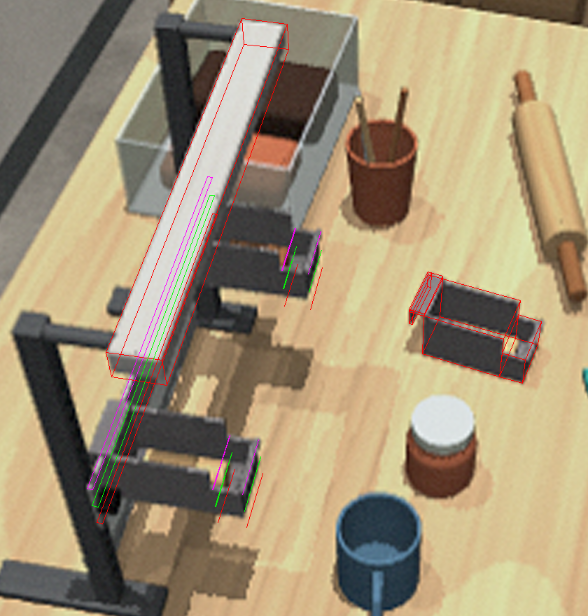

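View pics/ov_t.png

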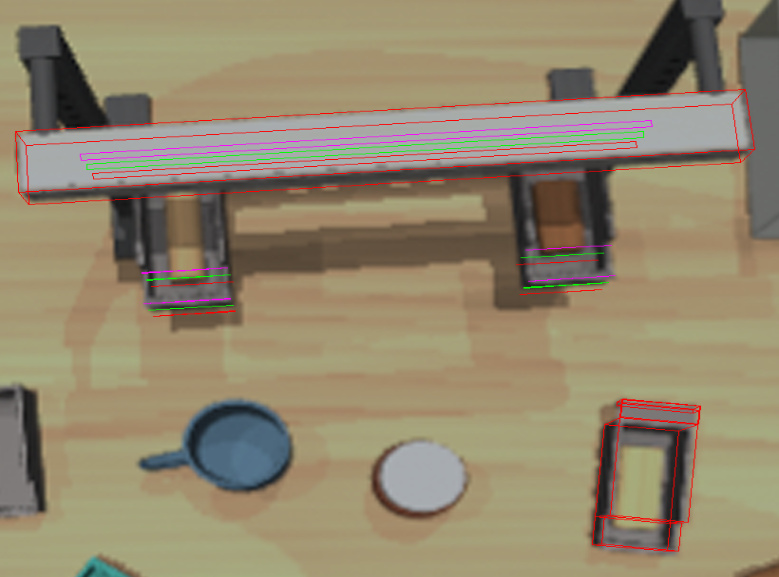

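The bin fit matches in both views at about (426, -223) with yaw -6.6°. The hung bins suggest a rail top between 175 and 200 mm. I'll fit that numerically.

```bash
cat > fit2.py <<'E'
from h import *
from scipy.optimize import minimize
np.set_printoptions(precision=2,suppress=True)
S=viewer.grab_frame("side");T=viewer.grab_frame("top")
def gm(p,win):
    i=p["img"].astype(int); lo=i.min(2);hi=i.max(2)
    m=((hi-lo)<0.22*hi+6).astype(np.uint8)
    c0,c1,r0,r1=win; w=np.zeros_like(m);w[r0:r1,c0:c1]=1;m*=w
    cs,_=cv2.findContours(m,cv2.RETR_EXTERNAL,cv2.CHAIN_APPROX_NONE); f=np.zeros_like(m)
    cv2.drawContours(f,[c for c in cs if cv2.contourArea(c)>60],-1,1,-1); return f.astype(np.float32)
def sub(p,bx):
    w=np.zeros((420,560),np.float32)
    for c0,c1,r0,r1 in bx: w[r0:r1,c0:c1]=1
    return w
V=[(S,gm(S,(150,262,80,300)),sub(S,[(192,242,222,268),(217,258,156,190)])),
   (T,gm(T,(195,400,90,205)),sub(T,[(226,264,160,200),(325,362,155,195)]))]
LP=box(-85,-45,-190,190,360,387)
def model(p,v):
    bx=[LP]
    for yy in(-125,125): bx+=[b+[-61,yy,v[3]-30] for b in BIN]
    return sil(p,bx,[v[0],v[1],0],v[2])
def cost(v): return sum((np.abs(model(p,v)-m)*w).sum() for p,m,w in V)
for st in([689,-19,4,195],[689,-19,4,175]):
    s=[st]+[list(np.array(st)+d) for d in np.diag([8,8,2,10])]
    r=minimize(cost,st,method="Nelder-Mead",options=dict(initial_simplex=s)); print(r.x,r.fun)
v=r.x
for z in range(160,211,10):
    q=minimize(lambda a:cost([*a,v[2],z]),v[:2],method="Nelder-Mead",options=dict(initial_simplex=[v[:2],v[:2]+[6,0],v[:2]+[0,6]])); print(z,q.x,q.fun)
o=[]
for p,m,w in V:
    e=(np.dstack([model(p,v),m,w*.5])*255).astype(np.uint8); o.append(cv2.resize(e[140:280,190:365],None,fx=2.28,fy=2.28))
cv2.imwrite("pics/fit2.png",np.hstack(o))
E
python3 fit2.py
```

```text
[690.69 -18.66   3.91 202.36] 238.125
[691.06 -18.66   3.92 202.22] 233.5
160 [700.   -25.43] 1253.25
170 [697.89 -24.23] 1033.5
180 [695.61 -22.59] 801.8125
190 [693.54 -20.83] 499.9375
200 [691.52 -18.98] 253.5
210 [689.57 -15.99] 320.625
```

View pics/fit2.png

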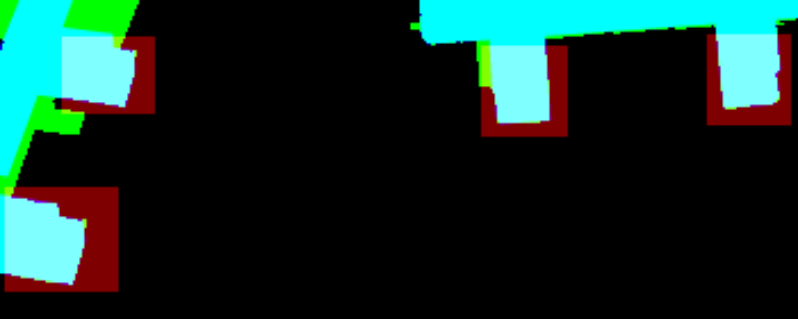

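Fit: panel at (691, -18.7), yaw 3.9°, rail top about 202 mm. Next I'll write a row planner and work out the pre-grasp.

```bash
cat > plan.py <<'E'
from h import *
def hand(yaw,lean=30): # tool rotation: z down-forward
    return R.from_euler('z',yaw,degrees=True)*R.from_matrix(np.array([[np.cos(np.radians(lean)),0,np.sin(np.radians(lean))],[0,-1,0],[np.sin(np.radians(lean)),0,-np.cos(np.radians(lean))]]))
def rows(grasp,Rt,step=35,p0=None,R0=None,turn=6.2):
    s=sensors.state()
    p=np.array(s["ee_pos"],float) if p0 is None else p0; r=R.from_euler('xyz',s["ee_rot"],degrees=True) if R0 is None else R0
    tgt=np.array(grasp,float)+Rt.apply([0,0,5.])   # TCP 5 ahead of grasp point
    n=int(np.ceil(max(np.linalg.norm(tgt-p)/step,np.degrees((r.inv()*Rt).magnitude())/turn,1)))
    out=[]
    for k in range(n,0,-1):
        d=np.round(r.inv().apply((tgt-p)/k)/10,2); w=np.round((r.inv()*Rt).as_rotvec()/k,3)
        out.append([*d,*w]); p=p+r.apply(d*10); r=r*R.from_rotvec(w)
    for i in range(0,n,5): print([float(v) for q in out[i:i+5] for v in q])
    print("n",n,"end",p,r.as_euler('xyz',degrees=True)); return p,r
E
python3 - <<'E'
from plan import *
np.set_printoptions(precision=1,suppress=True)
yaw=-6.6;Rt=hand(yaw);Q=R.from_euler('z',yaw,degrees=True)
g=np.array([426.5,-223.3,0])+Q.apply([-5,0,35])
p,r=rows(g-Rt.apply([0,0,100]),Rt)
rows(g,Rt,20,p,r)
E
```

```text
[2.46, -2.19, 1.11, -0.015, 0.051, 0.054, 2.28, -2.33, 1.19, -0.015, 0.051, 0.054, 2.08, -2.47, 1.27, -0.014, 0.051, 0.054, 1.88, -2.59, 1.33, -0.015, 0.051, 0.054, 1.67, -2.71, 1.39, -0.014, 0.051, 0.055]
[1.45, -2.82, 1.43, -0.015, 0.051, 0.054, 1.22, -2.91, 1.45, -0.014, 0.051, 0.055, 0.98, -2.99, 1.46, -0.015, 0.051, 0.054, 0.74, -3.06, 1.47, -0.014, 0.051, 0.055, 0.5, -3.12, 1.45, -0.015, 0.051, 0.054]
n 10 end [ 374.4 -217.2  117.3] [180.  -30.   -6.6]
[-0.0, 0.0, 2.0, 0.0, -0.0, 0.0, -0.0, 0.0, 2.0, 0.0, -0.0, 0.0, -0.0, 0.0, 2.0, 0.0, -0.0, 0.0, -0.0, 0.0, 2.0, 0.0, -0.0, 0.0, -0.01, 0.0, 2.0, 0.0, -0.0, 0.0]
n 5 end [ 424.  -223.    30.6] [180.  -30.   -6.6]
```

>>> step_arm:
  plan: [2.46, -2.19, 1.11, -0.015, 0.051, 0.054, 2.28, -2.33, 1.19, -0.015, 0.051, 0.054, 2.08, -2.47, 1.27, -0.014, 0.051, 0.054, 1.88, -2.59, 1.33, -0.015, 0.051, 0.054, 1.67, -2.71, 1.39, -0.014, 0.051, 0.055]
  hand: 9.12

```text
time_s: 2.32
ee_pos: [310.2, -367.7, 172.4]
ee_rot: [177.8, -15.2, 9.7]
force: [1.2, 0.5, -1.5]
gripper_width: 91.0
gripper_force: 0.0
```

>>> step_arm:
  plan: [1.45, -2.82, 1.43, -0.015, 0.051, 0.054, 1.22, -2.91, 1.45, -0.014, 0.051, 0.055, 0.98, -2.99, 1.46, -0.015, 0.051, 0.054, 0.74, -3.06, 1.47, -0.014, 0.051, 0.055, 0.5, -3.12, 1.45, -0.015, 0.051, 0.054]

```text
time_s: 2.73
ee_pos: [374.0, -217.5, 117.8]
ee_rot: [179.9, -30.1, -6.7]
force: [2.4, -0.0, 1.0]
gripper_width: 91.1
gripper_force: 0.0
```

>>> step_arm:
  plan: [0, 0, 0, 0, 0, 0, 0, 0, 0, 0, 0, 0]

```text
time_s: 2.9
ee_pos: [373.5, -215.9, 116.9]
ee_rot: [-179.9, -29.8, -6.3]
force: [0.9, -0.2, -0.4]
gripper_width: 91.1
gripper_force: 0.0
```

>>> step_arm:
  plan: [0, 0, 2, 0, 0, 0, 0, 0, 2, 0, 0, 0, 0, 0, 2, 0, 0, 0, 0, 0, 2, 0, 0, 0, 0, 0, 2, 0, 0, 0]

```text
time_s: 3.32
ee_pos: [424.5, -226.1, 33.3]
ee_rot: [179.8, -30.1, -6.4]
force: [1.6, 0.4, 0.4]
gripper_width: 90.9
gripper_force: 0.0
```

>>> step_arm:
  plan: [0, 0, 0, 0, 0, 0, 0, 0, 0, 0, 0, 0]

```text
time_s: 3.48
ee_pos: [423.5, -224.8, 33.2]
ee_rot: [180.0, -30.0, -6.5]
force: [0.8, 0.7, 0.7]
gripper_width: 91.1
gripper_force: 0.0
```

```bash
python3 - <<'E'
from h import *
S=viewer.grab_frame("side");T=viewer.grab_frame("top")
a=cv2.resize(T["img"][200:300,320:420],(400,400),interpolation=cv2.INTER_CUBIC)
b=cv2.resize(S["img"][150:250,255:355],(400,400),interpolation=cv2.INTER_CUBIC)
cv2.imwrite("pics/g.png",np.hstack([a,b])[...,::-1]); s=sensors.state(); print(s["ee_pos"],s["ee_rot"],s["qpos"],s["force"])
E
```

```text
[ 423.14971456 -224.59680017   34.17259008] [179.90176509 -30.05931463  -6.39942138] [-40.04454312  18.15679691 137.40270427  94.63544315  16.08115061
 -34.75222295] [ 0.48369942  0.73486517 -0.00675775]
```

View pics/g.png

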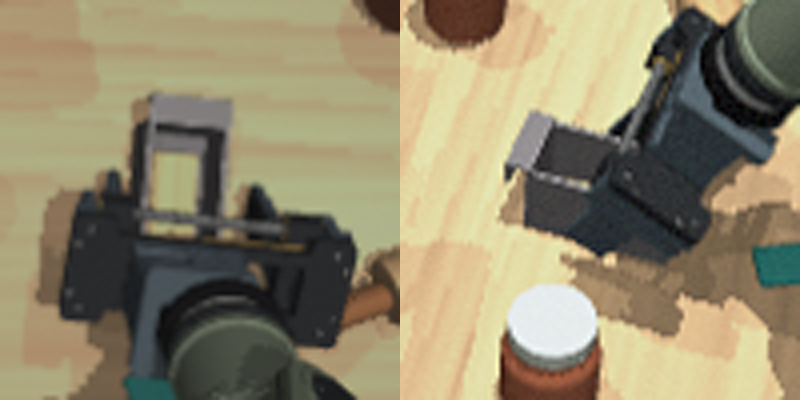

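The fingers straddle the bin around its middle with the rib inside, so I'll close and lift.

>>> step_arm:
  plan: [0, 0, 0, 0, 0, 0, 0, 0, 0, 0, 0, 0, 0, 0, 0, 0, 0, 0, 0, 0, 0, 0, 0, 0, 0, 0, 0, 0, 0, 0]
  hand: 4.5
  newtons: 30

```text
time_s: 4.0
ee_pos: [422.9, -223.5, 33.7]
ee_rot: [180.0, -30.0, -6.4]
force: [-0.2, 1.8, 1.0]
gripper_width: 60.9
gripper_force: 0.7
```

>>> step_arm:
  plan: [0, 0, 0, 0, 0, 0, 0, 0, 0, 0, 0, 0, 0, 0, 0, 0, 0, 0]

```text
time_s: 4.25
ee_pos: [423.0, -223.3, 33.6]
ee_rot: [-180.0, -30.0, -6.4]
force: [-2.6, 2.4, 6.3]
gripper_width: 56.1
gripper_force: 30.0
```

```bash
python3 - <<'E'
from plan import *
np.set_printoptions(precision=1,suppress=True)
s=sensors.state();t=np.array(s["ee_pos"]);Rn=R.from_euler('xyz',s["ee_rot"],degrees=True)
off=Rn.inv().apply(np.array([426.5,-223.3,30])-t);print("off",off)
p,r=rows(t+[0,0,185]-Rn.apply([0,0,5]),Rn,22)
Q=R.from_euler('z',3.9,degrees=True);Rt=hand(3.9)
b=np.array([691,-18.7,215])+Q.apply([-171,0,0])
rows(b-Rt.apply(off)-Rt.apply([0,0,5]),Rt,22,p,r)
E
```

```text
off [ 1.3 -0.4  4.8]
[1.03, -0.0, -1.78, 0.0, 0.0, 0.0, 1.03, -0.0, -1.78, 0.0, 0.0, 0.0, 1.03, -0.0, -1.78, 0.0, 0.0, 0.0, 1.03, -0.0, -1.78, 0.0, 0.0, 0.0, 1.03, -0.0, -1.78, 0.0, 0.0, 0.0]
[1.03, -0.0, -1.78, 0.0, 0.0, 0.0, 1.03, -0.0, -1.78, 0.0, 0.0, 0.0, 1.02, -0.0, -1.78, 0.0, 0.0, 0.0, 1.03, -0.01, -1.78, 0.0, 0.0, 0.0]
n 9 end [ 423.  -223.2  218.6] [-180.   -30.    -6.4]
[0.62, -2.02, 0.36, 0.009, -0.0, -0.016, 0.65, -2.0, 0.38, 0.009, -0.0, -0.016, 0.69, -1.99, 0.4, 0.009, -0.0, -0.016, 0.72, -1.97, 0.41, 0.009, -0.0, -0.015, 0.75, -1.96, 0.43, 0.009, -0.0, -0.016]
[0.78, -1.94, 0.45, 0.009, -0.0, -0.015, 0.81, -1.93, 0.47, 0.009, -0.0, -0.016, 0.84, -1.91, 0.48, 0.009, -0.0, -0.015, 0.86, -1.89, 0.5, 0.009, -0.0, -0.016, 0.89, -1.87, 0.52, 0.009, -0.0, -0.015]
n 10 end [516.9 -30.9 218.6] [-180.   -30.     3.9]
```

>>> step_arm:
  plan: [0.5, 0, -0.87, 0, 0, 0, 1.03, 0, -1.78, 0, 0, 0, 1.03, 0, -1.78, 0, 0, 0, 1.03, 0, -1.78, 0, 0, 0, 1.03, 0, -1.78, 0, 0, 0]

```text
time_s: 4.67
ee_pos: [422.8, -222.6, 113.6]
ee_rot: [-179.8, -29.9, -6.5]
force: [1.5, -0.3, -2.8]
gripper_width: 56.1
gripper_force: 30.0
```

>>> step_arm:
  plan: [1.03, 0, -1.78, 0, 0, 0, 1.03, 0, -1.78, 0, 0, 0, 1.03, 0, -1.78, 0, 0, 0, 1.03, 0, -1.78, 0, 0, 0, 0.5, 0, -0.87, 0, 0, 0]

```text
time_s: 5.08
ee_pos: [423.9, -223.7, 208.3]
ee_rot: [-180.0, -30.2, -6.4]
force: [0.4, 0.6, -2.5]
gripper_width: 56.0
gripper_force: 30.0
```

>>> step_arm:
  plan: [0.62, -2.02, 0.36, 0.009, 0, -0.016, 0.65, -2.0, 0.38, 0.009, 0, -0.016, 0.69, -1.99, 0.4, 0.009, 0, -0.016, 0.72, -1.97, 0.41, 0.009, 0, -0.015, 0.75, -1.96, 0.43, 0.009, 0, -0.016]

```text
time_s: 5.5
ee_pos: [470.0, -125.8, 205.6]
ee_rot: [-179.9, -30.0, -1.2]
force: [-0.2, -0.3, -2.0]
gripper_width: 55.9
gripper_force: 30.0
```

>>> step_arm:
  plan: [0.78, -1.94, 0.45, 0.009, 0, -0.015, 0.81, -1.93, 0.47, 0.009, 0, -0.016, 0.84, -1.91, 0.48, 0.009, 0, -0.015, 0.86, -1.89, 0.5, 0.009, 0, -0.016, 0.89, -1.87, 0.52, 0.009, 0, -0.015]

```text
time_s: 5.92
ee_pos: [516.7, -29.6, 205.6]
ee_rot: [-179.8, -30.0, 4.0]
force: [0.8, -0.5, -2.2]
gripper_width: 55.7
gripper_force: 30.0
```

>>> step_arm:
  plan: [0, 0, 0, 0, 0, 0, 0, 0, 0, 0, 0, 0]

```text
time_s: 6.08
ee_pos: [516.8, -29.9, 205.7]
ee_rot: [-179.9, -30.0, 4.0]
force: [-0.2, 0.3, -2.6]
gripper_width: 55.9
gripper_force: 30.0
```

```bash
cat > look.py <<'E'
import sys
from h import *
np.set_printoptions(precision=1,suppress=True)
S=viewer.grab_frame("side");T=viewer.grab_frame("top")
a=cv2.resize(T["img"][110:250,220:360],(400,400),interpolation=cv2.INTER_CUBIC)
b=cv2.resize(S["img"][130:270,170:310],(400,400),interpolation=cv2.INTER_CUBIC)
cv2.imwrite(sys.argv[1],np.hstack([a,b])[...,::-1]); s=sensors.state(); print(s["ee_pos"],s["ee_rot"],s["qpos"],s["force"],s["time_s"])
for k in("bin_mid","bin_lip","rib_mid"):
    for n,p in(("s",S),("t",T)): print(k,n,[(np.round(r["location"]).tolist(),round(r["score"],2)) for r in viewer.pinpoint(k,p)][:4])
s0=s;Rn=R.from_euler('xyz',s["ee_rot"],degrees=True);b=np.array(s["ee_pos"])+Rn.apply([1.3,-.4,4.8]);Q=R.from_euler('z',s["ee_rot"][2],degrees=True)
print("pred bin",b,[proj(p,b) for p in(S,T)],"lip",[proj(p,b+Q.apply([61,0,30])) for p in(S,T)],"in panel",R.from_euler('z',-3.9,degrees=True).apply(b-[691,-18.7,0]))
E
python3 look.py pics/stage.png
```

```text
[516.6 -31.  205.9] [-179.9  -30.     3.9] [ -8.7   2.1 120.7  13.5  28.4  67.1] [-0.5 -0.7 -2.1] 6.1833
bin_mid s [([255.0, 202.0], 0.56), ([320.0, 335.0], 0.56)]
bin_mid t [([295.0, 209.0], 0.85), ([216.0, 297.0], 0.57)]
bin_lip s [([232.0, 191.0], 0.72)]
bin_lip t [([297.0, 177.0], 0.91), ([200.0, 318.0], 0.87)]
rib_mid s [([358.0, 215.0], 0.82)]
rib_mid t [([362.0, 305.0], 0.85), ([299.0, 212.0], 0.56)]
pred bin [520.  -30.3 202.4] [array([256.9, 202.2]), array([296.3, 206.9])] lip [array([231.7, 190.4]), array([294.7, 179. ])] in panel [-171.4    0.   202.4]
```

View pics/stage.png

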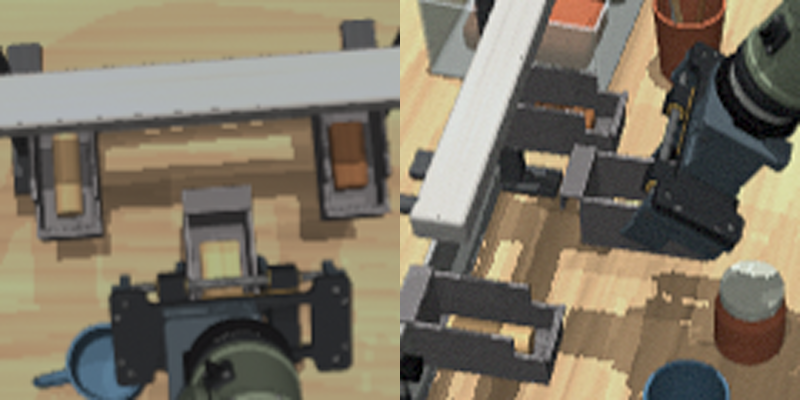

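The predicted bin pose agrees with the networks: mid (255,202)/(295,209), lip (232,191)/(297,177). The rib is still in the bin and it is lined up with the gap. I'll raise 8 mm, then go 100 mm forward.

>>> step_arm:
  plan: [0.4, 0, -0.69, 0, 0, 0, 0.87, 0, 0.5, 0, 0, 0, 1.73, 0, 1.0, 0, 0, 0, 1.73, 0, 1.0, 0, 0, 0, 1.73, 0, 1.0, 0, 0, 0]

```text
time_s: 6.9
ee_pos: [589.0, -26.1, 215.8]
ee_rot: [-179.9, -30.3, 3.9]
force: [0.6, -0.3, -2.6]
gripper_width: 55.7
gripper_force: 30.0
```

>>> step_arm:
  plan: [1.3, 0, 0.75, 0, 0, 0, 0.87, 0, 0.5, 0, 0, 0, 0.43, 0, 0.25, 0, 0, 0, 0, 0, 0, 0, 0, 0, 0, 0, 0, 0, 0, 0]

```text
time_s: 7.32
ee_pos: [616.7, -23.9, 214.7]
ee_rot: [-179.9, -30.1, 3.9]
force: [-0.8, -0.1, -2.8]
gripper_width: 55.8
gripper_force: 30.0
```

```bash
python3 look.py pics/in1.png
```

```text
[616.3 -24.  214.8] [-179.9  -30.1    3.9] [ -5.9  10.4 109.4   9.9  30.8  73. ] [-0.4  0.7 -2.5] 7.4167
bin_mid s [([321.0, 334.0], 0.78), ([216.0, 193.0], 0.71)]
bin_mid t [([213.0, 298.0], 0.77), ([296.0, 168.0], 0.69)]
bin_lip s [([194.0, 181.0], 0.88), ([343.0, 348.0], 0.61)]
bin_lip t [([198.0, 317.0], 0.57)]
rib_mid s [([361.0, 216.0], 0.62)]
rib_mid t [([296.0, 170.0], 0.71), ([361.0, 303.0], 0.67)]
pred bin [619.8 -23.3 211.3] [array([216.6, 194. ]), array([293.1, 165.3])] lip [array([191. , 182.3]), array([291.4, 136.7])] in panel [-71.4   0.2 211.3]
```

>>> step_arm:
  plan: [0.43, 0, 0.25, 0, 0, 0, 0.26, 0, 0.15, 0, 0, 0, 0, 0, 0, 0, 0, 0]

```text
time_s: 7.97
ee_pos: [626.1, -23.4, 215.3]
ee_rot: [-179.9, -30.2, 3.9]
force: [0.9, 0.5, -2.1]
gripper_width: 55.9
gripper_force: 30.0
```

>>> step_arm:
  plan: [0.17, 0, 0.1, 0, 0, 0, 0, 0, 0, 0, 0, 0]

```text
time_s: 8.13
ee_pos: [627.4, -23.2, 214.9]
ee_rot: [-179.9, -30.2, 3.9]
force: [-0.1, -0.2, -2.2]
gripper_width: 55.4
gripper_force: 30.0
```

>>> step_arm:
  plan: [0.17, 0, 0.1, 0, 0, 0, 0, 0, 0, 0, 0, 0]

```text
time_s: 8.3
ee_pos: [629.2, -23.1, 214.9]
ee_rot: [-179.9, -30.1, 3.9]
force: [-0.5, -1.0, -2.3]
gripper_width: 55.5
gripper_force: 30.0
```

>>> step_arm:
  plan: [0.09, 0, 0.05, 0, 0, 0, 0, 0, 0, 0, 0, 0]

```text
time_s: 8.47
ee_pos: [629.4, -23.0, 214.6]
ee_rot: [-179.9, -30.0, 3.9]
force: [-2.8, -0.2, -1.2]
gripper_width: 55.8
gripper_force: 30.0
```

The wall touched the rail within 1 mm of prediction. I'll back off 3.7 mm and lower.

>>> step_arm:
  plan: [-0.32, 0, -0.19, 0, 0, 0, -0.5, 0, 0.87, 0, 0, 0, -0.4, 0, 0.69, 0, 0, 0, 0, 0, 0, 0, 0, 0]

```text
time_s: 8.8
ee_pos: [625.0, -23.2, 194.8]
ee_rot: [-179.8, -29.9, 3.9]
force: [-0.5, -0.5, -2.4]
gripper_width: 56.2
gripper_force: 30.0
```

>>> step_arm:
  plan: [-0.15, 0, 0.26, 0, 0, 0, -0.15, 0, 0.26, 0, 0, 0, 0, 0, 0, 0, 0, 0]

```text
time_s: 9.05
ee_pos: [626.3, -23.3, 190.5]
ee_rot: [-179.9, -30.1, 3.9]
force: [-0.7, 0.7, -2.8]
gripper_width: 55.7
gripper_force: 30.0
```

>>> step_arm:
  plan: [-0.15, 0, 0.26, 0, 0, 0, 0, 0, 0, 0, 0, 0]

```text
time_s: 9.22
ee_pos: [626.3, -23.3, 187.6]
ee_rot: [-179.9, -30.1, 3.9]
force: [-0.3, -0.8, -2.3]
gripper_width: 55.8
gripper_force: 30.0
```

>>> step_arm:
  plan: [-0.15, 0, 0.26, 0, 0, 0, 0, 0, 0, 0, 0, 0]

```text
time_s: 9.38
ee_pos: [626.2, -23.2, 184.5]
ee_rot: [-179.9, -30.1, 3.9]
force: [0.6, 0.3, -1.9]
gripper_width: 55.6
gripper_force: 30.0
```

>>> step_arm:
  plan: [-0.15, 0, 0.26, 0, 0, 0, 0, 0, 0, 0, 0, 0]

```text
time_s: 9.55
ee_pos: [626.1, -23.2, 181.4]
ee_rot: [-179.9, -30.1, 3.9]
force: [-0.1, 0.1, -3.1]
gripper_width: 56.2
gripper_force: 30.0
```

>>> step_arm:
  plan: [-0.1, 0, 0.17, 0, 0, 0, 0, 0, 0, 0, 0, 0]

```text
time_s: 9.72
ee_pos: [626.2, -23.2, 179.7]
ee_rot: [-179.9, -30.1, 3.9]
force: [-0.3, -1.0, -2.5]
gripper_width: 56.0
gripper_force: 30.0
```

>>> step_arm:
  plan: [-0.1, 0, 0.17, 0, 0, 0, 0, 0, 0, 0, 0, 0]

```text
time_s: 9.88
ee_pos: [626.2, -23.2, 177.7]
ee_rot: [-179.9, -30.1, 3.9]
force: [-0.4, -0.0, -2.4]
gripper_width: 55.9
gripper_force: 30.0
```

>>> step_arm:
  plan: [-0.05, 0, 0.09, 0, 0, 0, 0, 0, 0, 0, 0, 0]

```text
time_s: 10.05
ee_pos: [626.3, -23.2, 176.9]
ee_rot: [-179.9, -30.1, 3.9]
force: [0.8, -1.0, -1.9]
gripper_width: 55.5
gripper_force: 30.0
```

>>> step_arm:
  plan: [-0.05, 0, 0.09, 0, 0, 0, 0, 0, 0, 0, 0, 0]

```text
time_s: 10.22
ee_pos: [626.4, -23.2, 175.9]
ee_rot: [-179.9, -30.1, 3.9]
force: [0.1, 0.5, -2.1]
gripper_width: 55.7
gripper_force: 30.0
```

>>> step_arm:
  plan: [-0.05, 0, 0.09, 0, 0, 0, 0, 0, 0, 0, 0, 0]

```text
time_s: 10.38
ee_pos: [626.4, -23.2, 174.8]
ee_rot: [-179.9, -30.1, 3.9]
force: [0.4, 0.2, -2.1]
gripper_width: 56.1
gripper_force: 30.0
```

>>> step_arm:
  plan: [-0.05, 0, 0.09, 0, 0, 0, 0, 0, 0, 0, 0, 0]

```text
time_s: 10.55
ee_pos: [626.4, -23.2, 173.8]
ee_rot: [-179.9, -30.1, 3.9]
force: [0.3, 1.5, -1.4]
gripper_width: 56.3
gripper_force: 30.0
```

>>> step_arm:
  plan: [-0.05, 0, 0.09, 0, 0, 0, 0, 0, 0, 0, 0, 0]

```text
time_s: 10.72
ee_pos: [627.0, -23.3, 173.5]
ee_rot: [-179.9, -30.2, 3.9]
force: [0.9, -0.2, -0.3]
gripper_width: 56.2
gripper_force: 30.0
```

>>> step_arm:
  plan: [-0.05, 0, 0.09, 0, 0, 0, 0, 0, 0, 0, 0, 0]

```text
time_s: 10.88
ee_pos: [627.6, -23.4, 173.3]
ee_rot: [-179.9, -30.4, 3.9]
force: [-1.3, -0.6, 2.6]
gripper_width: 55.6
gripper_force: 30.0
```

>>> step_arm:
  plan: [-0.05, 0, 0.09, 0, 0, 0, 0, 0, 0, 0, 0, 0]

```text
time_s: 11.05
ee_pos: [627.8, -23.4, 172.6]
ee_rot: [-179.9, -30.4, 3.9]
force: [-1.6, 0.2, 4.1]
gripper_width: 55.9
gripper_force: 30.0
```

The rail has taken the weight: the upward force changed by about 6 N while still gripped. I'll hold, ease the press by about 0.7 mm, and check.

>>> step_arm:
  plan: [0, 0, 0, 0, 0, 0, 0, 0, 0, 0, 0, 0, 0, 0, 0, 0, 0, 0, 0, 0, 0, 0, 0, 0]

```text
time_s: 11.38
ee_pos: [627.8, -23.3, 172.6]
ee_rot: [-179.9, -30.4, 3.9]
force: [-1.8, 0.2, 4.9]
gripper_width: 56.0
gripper_force: 30.0
```

>>> step_arm:
  plan: [0.03, 0, -0.06, 0, 0, 0, 0, 0, 0, 0, 0, 0, 0, 0, 0, 0, 0, 0, 0, 0, 0, 0, 0, 0]

```text
time_s: 11.72
ee_pos: [627.5, -23.3, 172.6]
ee_rot: [-179.9, -30.3, 3.9]
force: [0.1, 0.5, 4.8]
gripper_width: 56.0
gripper_force: 30.0
```

```bash
python3 look.py pics/hung_held.png
```

```text
[627.5 -23.4 172.6] [-179.9  -30.3    3.9] [ -5.7  14.  111.8  11.8  24.7  70.9] [0.6 0.3 6.6] 11.8167
bin_mid s [([322.0, 332.0], 0.86), ([214.0, 208.0], 0.66)]
bin_mid t [([214.0, 296.0], 0.73), ([293.0, 167.0], 0.72)]
bin_lip s [([343.0, 349.0], 0.69)]
bin_lip t [([198.0, 315.0], 0.93)]
rib_mid s [([356.0, 215.0], 0.74)]
rib_mid t [([360.0, 302.0], 0.63), ([292.0, 171.0], 0.58)]
pred bin [631.  -22.7 169.2] [array([213.6, 204.4]), array([292.3, 165.4])] lip [array([188.7, 193.1]), array([290.7, 138.1])] in panel [-60.1   0.  169.2]
```

>>> step_arm:
  plan: [0, 0, 0, 0, 0, 0, 0, 0, 0, 0, 0, 0, 0, 0, 0, 0, 0, 0]
  newtons: 4

```text
time_s: 12.37
ee_pos: [625.4, -23.1, 170.1]
ee_rot: [-179.8, -30.0, 3.9]
force: [0.1, 0.9, -1.6]
gripper_width: 56.0
gripper_force: 4.0
```

>>> step_arm:
  plan: [0, 0, 0, 0, 0, 0, 0, 0, 0, 0, 0, 0, 0, 0, 0, 0, 0, 0, 0, 0, 0, 0, 0, 0]
  hand: 6.4

```text
time_s: 12.7
ee_pos: [626.2, -23.2, 171.3]
ee_rot: [-179.9, -30.1, 3.9]
force: [-0.0, -0.6, -1.5]
gripper_width: 63.9
gripper_force: 0.0
```

>>> step_arm:
  plan: [0, 0, 0, 0, 0, 0, 0, 0, 0, 0, 0, 0, 0, 0, 0, 0, 0, 0, 0, 0, 0, 0, 0, 0, 0, 0, 0, 0, 0, 0]
  hand: 8.5

```text
time_s: 13.12
ee_pos: [626.5, -23.2, 171.6]
ee_rot: [-179.9, -30.1, 3.9]
force: [-0.5, 1.0, -0.1]
gripper_width: 84.9
gripper_force: 0.0
```

```bash
python3 look.py pics/rel.png
```

```text
[626.5 -23.2 171.6] [-179.9  -30.2    3.9] [ -5.7  14.  111.8  11.8  24.8  70.9] [ 0.4 -0.2 -0.1] 13.2167
bin_mid s [([322.0, 333.0], 0.9), ([215.0, 206.0], 0.62)]
bin_mid t [([216.0, 297.0], 0.85), ([294.0, 169.0], 0.55)]
bin_lip s [([344.0, 350.0], 0.88), ([197.0, 194.0], 0.82), ([254.0, 347.0], 0.28)]
bin_lip t [([200.0, 320.0], 0.6), ([293.0, 140.0], 0.58)]
rib_mid s [([356.0, 214.0], 0.61)]
rib_mid t [([363.0, 303.0], 0.72), ([295.0, 170.0], 0.57)]
pred bin [630.  -22.6 168.1] [array([214. , 204.8]), array([292.3, 165.9])] lip [array([189.1, 193.5]), array([290.6, 138.7])] in panel [-61.1   0.3 168.1]
```

It's released and still hanging. I'll retreat straight back.

>>> step_arm:
  plan: [-0.43, 0, -0.25, 0, 0, 0, -0.87, 0, -0.5, 0, 0, 0, -1.3, 0, -0.75, 0, 0, 0, -1.73, 0, -1, 0, 0, 0, -1.73, 0, -1, 0, 0, 0]

```text
time_s: 13.93
ee_pos: [555.0, -28.0, 171.1]
ee_rot: [-179.9, -30.1, 3.9]
force: [0.4, -0.4, 0.3]
gripper_width: 84.9
gripper_force: 0.0
```

>>> step_arm:
  plan: [-1.73, 0, -1, 0, 0, 0, -1.73, 0, -1, 0, 0, 0, -1.73, 0, -1, 0, 0, 0, -1.73, 0, -1, 0, 0, 0, -1.3, 0, -0.75, 0, 0, 0]

```text
time_s: 14.35
ee_pos: [459.2, -34.4, 170.6]
ee_rot: [-179.9, -30.1, 3.9]
force: [0.5, 0.1, 0.0]
gripper_width: 84.9
gripper_force: 0.0
```

>>> step_arm:
  plan: [0, 0, 0, 0, 0, 0, 0, 0, 0, 0, 0, 0, 0, 0, 0, 0, 0, 0]

```text
time_s: 14.6
ee_pos: [462.8, -34.8, 171.8]
ee_rot: [-179.9, -30.2, 3.9]
force: [-0.5, 0.4, -0.4]
gripper_width: 84.9
gripper_force: 0.0
```

```bash
python3 look.py pics/fin.png
```

```text
[463.  -34.7 171.5] [-179.9  -30.2    3.9] [-10.9  -0.3 129.4  19.7  22.8  58.8] [ 0.7 -0.4 -0.1] 14.7
bin_mid s [([214.0, 205.0], 0.74), ([322.0, 333.0], 0.67)]
bin_mid t [([214.0, 297.0], 0.92), ([291.0, 170.0], 0.82)]
bin_lip s [([345.0, 349.0], 0.77), ([193.0, 191.0], 0.68)]
bin_lip t [([293.0, 140.0], 0.8), ([201.0, 318.0], 0.57), ([259.0, 235.0], 0.56), ([292.0, 162.0], 0.32)]
rib_mid s [([194.0, 195.0], 0.73), ([358.0, 216.0], 0.66), ([218.0, 212.0], 0.45), ([210.0, 149.0], 0.38)]
rib_mid t [([362.0, 302.0], 0.65), ([293.0, 169.0], 0.64)]
pred bin [466.5 -34.1 168. ] [array([278.5, 214.2]), array([297.5, 230.9])] lip [array([254. , 202.9]), array([296. , 204.2])] in panel [-225.    -0.1  168. ]
```

View pics/fin.png

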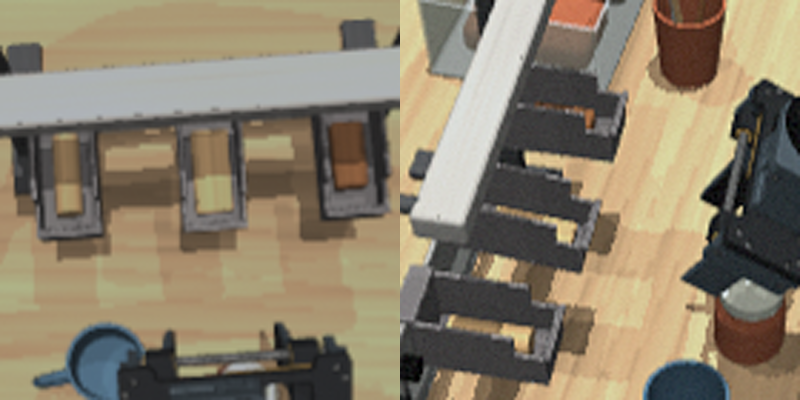

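The bin hangs midway between the other two, level with them, with the rib inside at top (293,169) and the hand clear. I'm handing it in.

```bash
python3 -c "
from workcell import env; print(env.job_done())"
```

```text
the job is handed in; nothing more can be done
None
```

The lipped bin, with the wooden rib in it, hangs released on the rail midway between the two other bins; the job is handed in at about 15 s, but no verdict came back.

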